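# Set a tilting specimen head with a weighted-needle angle gauge

### The arm

A 6-joint arm with a two-finger parallel gripper is mounted at the origin on a cart in front of the work surface, level with it; the furniture and walls round the work are solid. World frame = base frame: x ahead of the robot, y to its left, z up, the work surface at z = 0. Lengths are in m, angles in degrees, forces in N, time in s.
With the tool pointing down it reaches from about 0.4 to 0.825 m from the base axis. Payload 7 kg.
Tool frame: the origin (TCP) lies midway between the tips of the shut fingers; the grasp point (between the pads) lies 19 mm behind it; z points along the fingers, y is the line along which they close (so a half turn about z gives the same grasp; the last joint's range is limited). The gripper opens to 88 mm and grips with 3 to 60 N. Pads are 19 mm wide; open, the fingers measure 130 mm over their backs; the gripper's body (78 mm by 193 mm) begins 47 mm behind the grasp point.
Start: joints at [82.282, 20.546, 0.682, 0, -70.136, -16.507], TCP at [0.277, 0.616, 0.227] pointing down, gripper open.
Joint ranges: [-176.03, 176.03], [-82.01, 121.73], [-58.28, 71.71], [-173.87, 95.51], [-174.79, -0.11], [-173.66, 173.66]. Speed limits (degrees/s): [136.94, 136.94, 172.46, 180, 180, 180].

### API

Orientations are given as [roll, pitch, yaw] about the fixed x, y, z axes, in that order (R = Rz(yaw) Ry(pitch) Rx(roll)).
In Python, from plant import r gives the robot as it stands.
- The arm moves only by the tool drive_tool, never from a script. Its argument "commands" is a list of rows, each an object of numbers: "hand": the closure, from 0 (fully open) to 1 (shut); "tx", "ty", "tz": the shift along the world's x, y, z scaled (see below); "turn": the turn about the world's z scaled (see below). A call has 1 to 10 rows; each row is the pose to reach, as a shift and turn from the pose commanded when the call began; what a row does not reach only later rows make up. The controller multiplies each number of a shift by 0.6 m and each number of a turn by 90 degrees. A row lasts 1/10 s, in which the tool goes at most 50 mm and 8.59 degrees, less where a joint would pass 70% of its speed; a pose out of reach is approached as far as the arm can. A call with a number of a shift or a turn outside -1 to 1 is refused whole. A call with a gripper value outside its range is refused whole. The fingers move at their own pace and stop on an object; "grip_force" is the grip in N (left out, the last holds). Time passes only in rows, so rows that repeat a pose let the fingers close. It gives the time, the measured TCP pose, the force, the opening and the grip force at its end, in the units of the state.
- r.get_state(): the state, without advancing time (a new reading comes with each control period).
- r.capture(name): name is "side" or "top" or "wrist"; returns a dict with "frame" (420x560x3 uint8, red, green, blue), "fx", "fy", "cx", "cy" (pixels), "world_from_camera" (4x4, takes a point from camera to world coordinates); the wrist camera has in their place "T_tool_cam" (4x4, takes a point from camera to tool coordinates, whose origin is the TCP and whose axes are the flange's). Camera axes: x right, y down, z forward; pixel columns grow to the right and rows downward; lengths in m; the calibration is good to about 2 mm. A picture is of the moment at which its call begins: read the wrist's pose just before it. There is no depth.
- r.close_job(): hands the job in; it is judged then, once.
Trained networks look in the newest picture that a camera, given by its name, has taken for a name from the list of things; names that differ only in an ending like _2 or _b are one class to them, and where a whole thing is asked for, a point or a joint stands for the part that bears it (a point fixed in the world has none). Each returns a list of dicts, best first, with "score" (0 to 1); they miss things now and then, are a little off and sometimes report something else, mostly with a low value. They report only what shows in the picture. A call takes as long as a camera call. They do not tell look-alikes from the thing itself.
- r.trace(label, camera): "pixels" (420x560 bool, what is visible of it) and "extent" ([left, top, right, bottom] in pixels, round what is visible of it).
The state is a dict: "time_s": time; "joints": joint angles; "qd": joint speeds; "joint_torque": joint torques, N m; "tcp_pos": TCP position; "eef_rot": TCP orientation; "contact_force": force on the tool from outside, world axes, zero at the start; "moment": the same for the moment, N m; "gripper_width": finger opening in m; "gripper_force": force on a finger pad.
Only numpy, scipy, OpenCV 4.12 (cv2) and the standard library are available. Lean on these libraries where they do the work, as an engineer would, in place of code of your own. Each camera call takes 0.05 s, during which the arm holds its last target. There are 200 camera calls.

### The job

Use the scraper block to sweep the three wax crumbs out of the channel of the tilting specimen head, and put the scraper back down on the bench. Then seat the foot of the angle gauge flat in the channel while the head is level, and without letting go rock the gauge and the head over together until the gauge's swinging needle settles on the marker on its rim. Finish while holding the gauge there, still seated, so that a colleague can lock the head; leave the loose blocks and moulds where they lie.

Things in the scene. Friction and masses are not known exactly. Their poses are not given: they have to be found in the camera images.
- stand: Grey bench stand of the tilting head, fixed; foot 128 x 112 mm with a shallow crumb tray in front of it (to x = -120 mm). Origin: centre of the foot's underside, below the head's tilt axis, which runs along x 48 mm above the bench. x from the open front of the channel to its back stop, z up.
- head (a joint): Tilt of the aluminium head on the stand about the stand's x axis, rad; 0 = level, positive leans its top toward the stand's +y, stops at +-0.5. It turns freely and a light spring (about 0.25 N m/rad) brings it back to level.
- seat (a point): Centre of the channel floor on the head, 62 mm above the bench when level (14 mm above the tilt axis); turns with the head. x along the channel, from its open front (floor ends at x = -58 mm) to the back stop (x = +50 mm, 8 mm high), y across. 47 mm wide between two rails 8 mm high (66 mm over their outsides), inner upper edges chamfered 3 mm.
- gauge: Angle gauge upright on the bench: steel foot 34 (x) x 44 (y) x 16 (z) mm, round dial 76 mm across, 21 mm thick, centred 60 mm up, wooden grip block 20 (x) x 28 (y) mm on top from 97 to 145 mm up. About 0.3 kg. Origin: centre of the underside; z up, white dial face to -x, y across the dial. The foot fits the channel either way round, its y across it, with 1.5 mm play each side.
- pointer (a joint): Black weighted needle in front of the dial, swinging freely about the dial's centre, rad; it hangs so that the needle always points straight up. 0 = along the gauge's +z, positive leans to the gauge's +y. It settles within about 1 s.
- marker (a joint): Black triangular marker, 10 mm wide, pointing inward from a rider on the front of the dial's rim, held by friction; set between 0.17 and 0.36 rad, 0 = top of the dial (+z), positive toward the gauge's +y. The needle is on the marker when both joints read the same, that is when the gauge is leaned by this angle toward its own -y.
- pointer_tip (a point): Tip of the needle, 28.5 mm from the dial's centre.
- mark_tip (a point): Inner point of the marker, 28.5 mm from the dial's centre.
- scraper: Scraper block standing upright on the bench: white nylon foot 24 (x) x 40 (y) x 26 (z) mm with a wooden grip 22 (x) x 34 (y) mm above it up to 78 mm. 0.09 kg. Origin: centre of the underside, z up. Its 40 mm side fits across the channel with 3.5 mm play each side.
- crumb_0: Cream-coloured wax crumb, about 13 mm across and 8 mm high, on the channel floor in the front half of the channel. Origin: centre of its underside.
- crumb_1: Wax crumb, about 11 mm across and 7 mm high, as crumb_0.
- crumb_2: Wax crumb, about 13 mm across and 8 mm high, as crumb_0; the rear 30 mm of the channel is free of crumbs.
- block_a: Loose tissue cassette with a wax block, 29 x 40 x 12 mm, bystander on the bench.
- block_b: Loose tissue cassette with a wax block, 29 x 40 x 12 mm, bystander on the bench.
- mould_1: Loose steel base mould, 31 x 43 x 12 mm, bystander on the bench.
- mould_2: Loose steel base mould, 31 x 43 x 12 mm, bystander on the bench.
Mind the look-alikes: they are no part of the job. Leave any red look-alike of the gauge alone.

How it is judged:
By the outcome, as a careful person would: the job done as asked, in the order asked, and still so for the second after the job is handed in, while the arm keeps its last pose, push and grip.
It also fails if it takes over 61 s, if anything falls off the work surface, if the arm or the gripper's body presses on something with over 40 N, if the wrist force passes 120 N, or if a joint passes its speed limit or range.

## Working session

There is one attempt and no reset: what is moved stays moved. The work goes in short steps, Python scripts to look and compute and a tool call to move; the robot and the scene stay as the last step left them, time stands still between calls to the robot, and variables do not carry over. Pictures are saved under pics/ and viewed, at most 10 in all, crops included, and the job is handed in when it is done.

Besides the shell and the picture viewer there is one more tool, called after "Call:" as name([rows], argument=value, ...), one row to a line, values as JSON. drive_tool: Moves the arm, as the interface text tells. Its arguments: {"type":"object","properties":{"commands":{"type":"array"},"grip_force":{"type":"number"}},"required":["commands"]}

```bash
mkdir -p pics; ls
cat > h.py <<'E'
import numpy as np, cv2
from plant import r
def save(c,n): cv2.imwrite('pics/'+n,c['frame'][:,:,::-1])
def ray(c,u,v,z):
    """intersect pixel ray with plane z"""
    T=c['T']; d=T[:3,:3]@np.array([(u-c['cx'])/c['fx'],(v-c['cy'])/c['fy'],1]); o=T[:3,3]
    return o+d*(z-o[2])/d[2]
def proj(c,p):
    q=np.linalg.inv(c['T'])@np.append(p,1); return np.array([c['fx']*q[0]/q[2]+c['cx'],c['fy']*q[1]/q[2]+c['cy']])
def cap(n):
    s=r.get_state(); c=r.capture(n)
    if n=='wrist':
        from scipy.spatial.transform import Rotation as R
        T=np.eye(4); T[:3,:3]=R.from_euler('xyz',s['eef_rot'],degrees=True).as_matrix(); T[:3,3]=s['tcp_pos']; c['T']=T@c['T_tool_cam']
    else: c['T']=np.array(c['world_from_camera'])
    return c
E
python3 - <<'E'
from h import *
print(r.get_state())
for n in('top','side'):
    c=cap(n); save(c,n+'0.png'); print(n,c['fx'],c['cx'],c['cy'],c['T'].round(3).tolist())
    for l in ['stand','seat','gauge','scraper','crumb_0','marker','pointer','block_a','mould_1']:
        print(l,[(round(d['score'],2),d['extent']) for d in r.trace(l,n)])
E
```

```text
pics
{'time_s': 0.0, 'joints': array([ 8.22801651e+01,  2.05895164e+01,  6.32915661e-01, -2.10022589e-02,
       -7.01350236e+01, -1.65097780e+01]), 'qd': array([-0.05452637,  0.02348483, -0.0317284 , -0.04994726,  0.02220735,
        0.01138095]), 'joint_torque': array([-5.63874937e-05, -5.82707906e+01,  2.93061447e+01,  6.99691683e+00,
        6.90897970e-03, -1.60469449e-04]), 'tcp_pos': array([0.27680294, 0.61508982, 0.22563505]), 'eef_rot': array([ 1.79906542e+02, -7.11083043e-03, -2.42367595e+01]), 'contact_force': array([ 0.3790508 , -0.28999788, -0.60133959]), 'moment': array([ 0.02307653, -0.02036195,  0.03984303]), 'gripper_force': 0.0, 'gripper_width': 0.08771011709501123}
top 387.8898120833404 282.90162355822054 209.2203899455121 [[-0.026, -0.988, 0.154, 0.416], [-0.999, 0.029, 0.02, -0.002], [-0.024, -0.153, -0.988, 1.072], [0.0, 0.0, 0.0, 1.0]]
stand [(0.95, [198.4, 186.1, 248.9, 259.4]), (0.36, [335.8, 275.5, 348.1, 286.4])]
seat [(0.59, [201.3, 188.7, 239.1, 232.9])]
gauge [(0.69, [321.4, 104.4, 344.8, 136.6]), (0.69, [424.6, 192.1, 454.9, 209.9]), (0.67, [302.4, 285.
[... 162 characters left out ...]
2.4, 348.5, 285.9]), (0.6, [301.9, 285.4, 319.7, 294.1])]
mould_1 [(0.43, [157.5, 183.6, 175.5, 200.1])]
side 392.9555223182836 282.74620523684 208.25285079266908 [[0.821, -0.352, 0.449, 0.07], [-0.571, -0.477, 0.668, -0.764], [-0.021, -0.805, -0.593, 0.775], [0.0, 0.0, 0.0, 1.0]]
stand []
seat [(0.78, [228.7, 180.7, 270.4, 205.1])]
gauge [(0.7, [366.0, 273.9, 394.5, 329.8]), (0.66, [237.1, 208.8, 259.3, 258.1]), (0.6, [361.8, 189.0, 378.3, 231.4])]
scraper [(0.53, [193.3, 168.0, 207.0, 191.0])]
crumb_0 []
marker []
pointer [(0.34, [216.7, 170.0, 225.9, 176.9])]
block_a [(0.49, [239.1, 284.6, 257.3, 296.8]), (0.48, [220.2, 268.4, 238.9, 285.2])]
mould_1 [(0.59, [217.5, 169.0, 225.1, 179.6])]
```

Run:
```python
import cv2
t=cv2.imread('pics/top0.png')[80:320,100:500]; s=cv2.imread('pics/side0.png')[140:360,150:420]
cv2.imwrite('pics/t1.png',cv2.resize(t,(800,480),interpolation=cv2.INTER_CUBIC)); cv2.imwrite('pics/s1.png',cv2.resize(s,(730,595),interpolation=cv2.INTER_CUBIC))
```

```text
(no output)
```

View pics/t1.png

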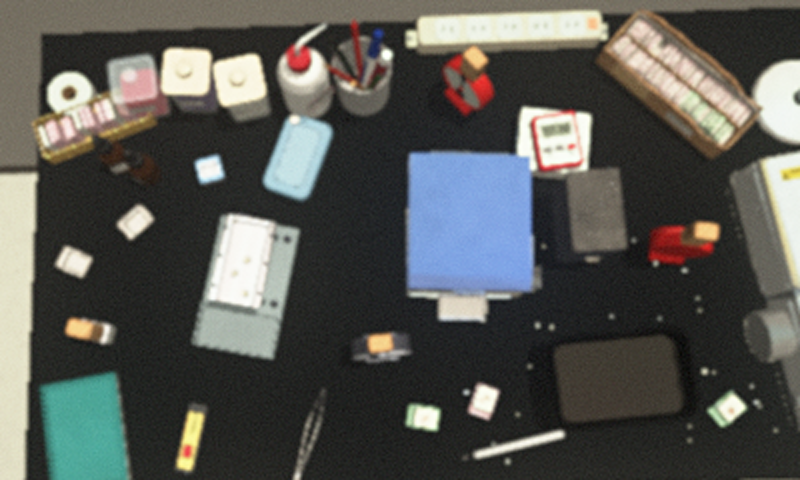

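View pics/s1.png

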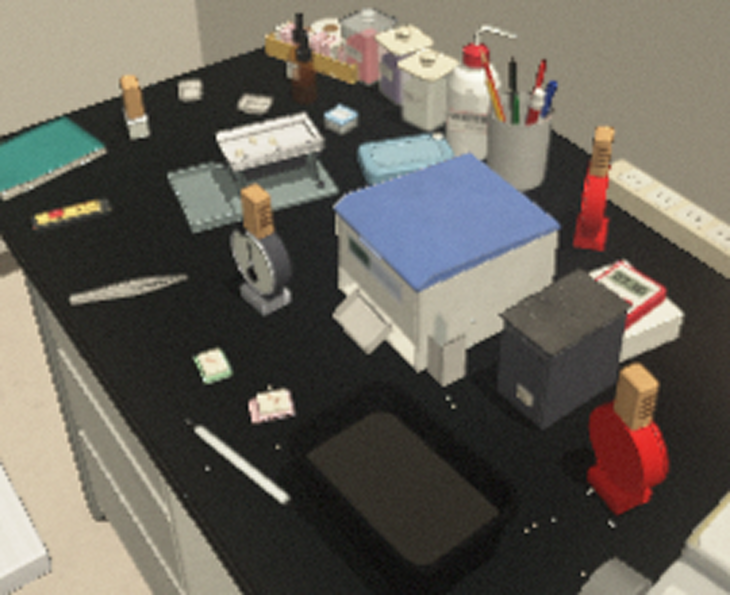

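Top view, in full-frame pixels. There are three gauge-shaped things:
- (290,253): grey, with a white dial facing the robot
- (333,121): red
- (440,200): red

The grey steel one fits the description, and the red ones are the look-alikes. The side crop at (260,255) shows its white dial, needle and wooden grip. The scraper is at about (145,245) and the stand at about (224,222).

Run:
```python
from h import *
c=cap('top')
F=lambda x,y:(100+x/2,80+y/2)
for n,u,v,z in [('scr top',75,326,.078),('scr foot',104,334,.01),('g grip top',380,343,.145),('gfoot/dial L',352,350,.06),('dialR',410,345,.06),
 ('stand BR',299,228,.0),('tray R',275,357,0),('tray L',193,344,0),('stand BL',212,215,0),('rail bl',228,215,.07),('rail br',274,222,.07),('rail fl',207,303,.07),('rail fr',253,310,.07)]:
    print(n,ray(c,*F(u,v),z)[:2].round(3))
print(c['T'][:3,3])
w=cap('wrist'); print(w['T_tool_cam'].round(3).tolist(),w['fx'])
```

```text
scr top [0.493 0.395]
scr foot [0.487 0.382]
g grip top [0.458 0.002]
gfoot/dial L [0.454 0.039]
dialR [ 0.458 -0.037]
stand BR [0.629 0.112]
tray R [0.449 0.147]
tray L [0.47  0.261]
stand BL [0.652 0.236]
rail bl [0.636 0.199]
rail br [0.624 0.138]
rail fl [0.519 0.226]
rail fr [0.509 0.166]
[ 0.41607994 -0.0023574   1.07232168]
[[0.0, -0.967, -0.257, 0.068], [1.0, 0.001, -0.002, -0.0], [0.002, -0.257, 0.967, -0.158], [0.0, 0.0, 0.0, 1.0]] 376.5350666265242
```

Call:
drive_tool([
  {"tx": 0.355,"ty": -0.375,"tz": 0},
  {"tx": 0.355,"ty": -0.375},
  {"tx": 0.355,"ty": -0.375},
  {"tx": 0.355,"ty": -0.375},
  {"tx": 0.355,"ty": -0.375},
  {"tx": 0.355,"ty": -0.375},
  {"tx": 0.355,"ty": -0.375},
  {"tx": 0.355,"ty": -0.375},
  {"tx": 0.355,"ty": -0.375},
])

```text
invalid input
```

Run:
```python
from h import *
s=r.get_state(); print(s['time_s'],s['tcp_pos'],s['eef_rot'],s['joints'].round(1))
c=cap('wrist'); cv2.imwrite('pics/w1.png',cv2.resize(c['frame'][:,:,::-1],(784,588)))
import pickle; pickle.dump(c,open('w1.pkl','wb'))
for l in ['scraper','seat','crumb_0']:
    print(l,[(round(d['score'],2),d['extent'],cv2.minAreaRect(np.argwhere(d['pixels'])[:,::-1].astype(np.float32))) for d in r.trace(l,'wrist')])
```

```text
1.1 [0.27698015 0.61554497 0.22655761] [-1.79999843e+02 -1.98592706e-03 -2.42243450e+01] [ 82.3  20.5   0.7   0.  -70.1 -16.5]
scraper []
seat []
crumb_0 []
```

View pics/w1.png

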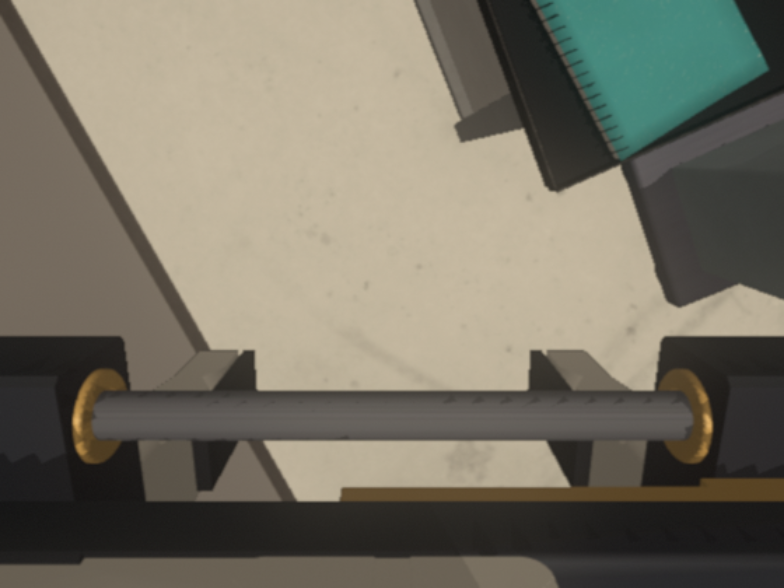

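The wrist picture shows the floor and the notebook at the top right. The arm hasn't moved because the call was refused, so I'll send full rows.

Call:
drive_tool([
  {"tx": 0.355,"ty": -0.375,"tz": 0,"turn": 0,"hand": 0},
  {"tx": 0.355,"ty": -0.375,"tz": 0,"turn": 0,"hand": 0},
  {"tx": 0.355,"ty": -0.375,"tz": 0,"turn": 0,"hand": 0},
  {"tx": 0.355,"ty": -0.375,"tz": 0,"turn": 0,"hand": 0},
  {"tx": 0.355,"ty": -0.375,"tz": 0,"turn": 0,"hand": 0},
  {"tx": 0.355,"ty": -0.375,"tz": 0,"turn": 0,"hand": 0},
  {"tx": 0.355,"ty": -0.375,"tz": 0,"turn": 0,"hand": 0},
  {"tx": 0.355,"ty": -0.375,"tz": 0,"turn": 0,"hand": 0},
], grip_force=25)

```text
time_s: 2.1
tcp_pos: [0.4913, 0.3889, 0.2266]
eef_rot: [180.0, -0.0, -24.4]
contact_force: [-1.4, -0.0, -0.2]
gripper_width: 0.0878
gripper_force: 0.0
```

Run:
```python
from h import *
s=r.get_state(); print(s['time_s'],s['tcp_pos'],s['eef_rot'],s['joints'].round(1))
c=cap('wrist'); cv2.imwrite('pics/w2.png',cv2.resize(c['frame'][:,:,::-1],(784,588)))
import pickle; pickle.dump(c,open('w1.pkl','wb'))
for l in ['scraper','seat','crumb_0']:
    print(l,[(round(d['score'],2),d['extent'],cv2.minAreaRect(np.argwhere(d['pixels'])[:,::-1].astype(np.float32))) for d in r.trace(l,'wrist')])
```

```text
2.1 [0.49126505 0.38885693 0.226627  ] [ 1.79998883e+02 -5.16345406e-03 -2.44056556e+01] [ 56.2  16.   -5.8   0.  -68.2   9.4]
scraper [(0.69, [258.2, 167.6, 303.2, 211.9], ((278.43597412109375, 189.6480255126953), (39.35480499267578, 43.73749542236328), 79.69515228271484))]
seat [(0.85, [438.6, 2.9, 537.2, 71.2], ((488.72760009765625, 33.690895080566406), (71.30298614501953, 97.16231536865234), 87.70938873291016))]
crumb_0 [(0.74, [494.3, 31.3, 511.6, 45.2], ((502.5000305175781, 38.49997329711914), (12.727922439575195, 14.142135620117188), 45.0))]
```

View pics/w2.png

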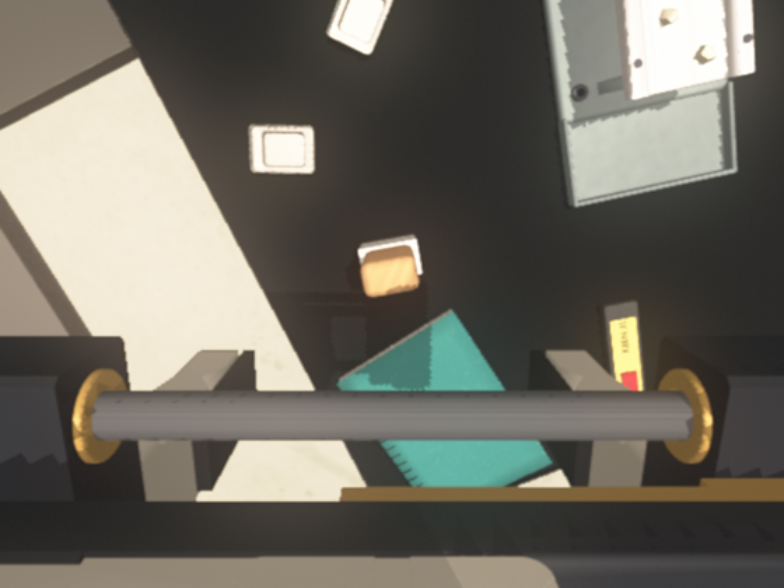

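The scraper is at enlarged (391,273): its wooden top has corners (362,258), (416,250), (420,289) and (368,297), and its white foot edge runs (358,250)–(418,236). The tray front corners are at (574,206) and (736,172).

Run:
```python
from h import *
import pickle; c=pickle.load(open('w1.pkl','rb'))
P={}
for n,u,v,z in [('top',391.5,273.5,.078),('tl',362,258,.078),('tr',416,250,.078),('bl',368,297,.078),('br',420,289,.078),('fL',358,250,.026),('fR',418,236,.026),('trayL',574,206,0.003),('trayR',736,172,.003),('railL',630,98,.07),('railR',754,74,.07)]:
    P[n]=ray(c,u/1.4,v/1.4,z)[:2]; print(n,P[n].round(4))
a=lambda p,q:np.degrees(np.arctan2(*(P[q]-P[p])[::-1]))
print(a('tl','tr'),a('bl','br'),a('fL','fR'),a('trayL','trayR'),a('railL','railR'))
```

```text
top [0.493  0.3888]
tl [0.5087 0.4008]
tr [0.4999 0.3699]
bl [0.4857 0.4077]
br [0.4773 0.3772]
fL [0.5073 0.4078]
fR [0.4991 0.3664]
trayL [0.4693 0.2565]
trayR [0.4447 0.145 ]
railL [0.5278 0.2264]
railR [0.5114 0.1601]
-105.85035038834637 -105.34611005086919 -101.16402180532411 -102.44015120436423 -103.86714078986398
```

Call:
drive_tool([
  {"tx": 0.002,"ty": 0,"tz": -0.15,"turn": 0.115,"hand": 0},
  {"tx": 0.002,"ty": 0,"tz": -0.25,"turn": 0.115,"hand": 0},
  {"tx": 0.002,"ty": 0,"tz": -0.321,"turn": 0.115,"hand": 0},
  {"tx": 0.002,"ty": 0,"tz": -0.321,"turn": 0.115,"hand": 0},
  {"tx": 0.002,"ty": 0,"tz": -0.321,"turn": 0.115,"hand": 0},
  {"tx": 0.002,"ty": 0,"tz": -0.321,"turn": 0.115,"hand": 1},
  {"tx": 0.002,"ty": 0,"tz": -0.321,"turn": 0.115,"hand": 1},
  {"tx": 0.002,"ty": 0,"tz": -0.321,"turn": 0.115,"hand": 1},
  {"tx": 0.002,"ty": 0,"tz": -0.321,"turn": 0.115,"hand": 1},
  {"tx": 0.002,"ty": 0,"tz": -0.321,"turn": 0.115,"hand": 1},
])

```text
time_s: 3.3
tcp_pos: [0.4916, 0.3911, 0.0354]
eef_rot: [-179.9, -0.0, -13.9]
contact_force: [-0.7, 0.2, -0.5]
gripper_width: 0.0534
gripper_force: 0.0
```

Call:
drive_tool([
  {"tx": 0,"ty": 0,"tz": 0,"turn": 0,"hand": 1},
  {"tx": 0,"ty": 0,"tz": 0,"turn": 0,"hand": 1},
  {"tx": 0,"ty": 0,"tz": 0,"turn": 0,"hand": 1},
  {"tx": 0,"ty": 0,"tz": 0.1,"turn": 0,"hand": 1},
  {"tx": 0,"ty": 0,"tz": 0.18,"turn": 0,"hand": 1},
  {"tx": 0.013,"ty": -0.1,"tz": 0.26,"turn": 0.02,"hand": 1},
  {"tx": 0.013,"ty": -0.18,"tz": 0.3,"turn": 0.02,"hand": 1},
  {"tx": 0.013,"ty": -0.26,"tz": 0.34,"turn": 0.02,"hand": 1},
  {"tx": 0.013,"ty": -0.31,"tz": 0.36,"turn": 0.02,"hand": 1},
  {"tx": 0.013,"ty": -0.31,"tz": 0.36,"turn": 0.02,"hand": 1},
])

```text
time_s: 4.3
tcp_pos: [0.499, 0.2018, 0.2525]
eef_rot: [-179.9, -0.1, -12.2]
contact_force: [1.1, -0.2, -0.3]
gripper_width: 0.034
gripper_force: 25.0
```

Run:
```python
from h import *
s=r.get_state(); print(s['time_s'],s['tcp_pos'],s['eef_rot'],s['gripper_width'],s['gripper_force'],s['contact_force'])
c=cap('wrist'); cv2.imwrite('pics/w3.png',cv2.resize(c['frame'][:,:,::-1],(784,588)))
import pickle; pickle.dump(c,open('w1.pkl','wb'))
for l in ['scraper','seat','crumb_0']:
    print(l,[(round(d['score'],2),d['extent']) for d in r.trace(l,'wrist')])
```

```text
4.3 [0.49904493 0.20179255 0.25245742] [-1.79884580e+02 -1.09297963e-01 -1.21596365e+01] 0.033975072881719366 24.98494952917099 [ 1.10738099 -0.238065   -0.28894788]
scraper [(0.71, [233.3, 223.4, 329.0, 344.3])]
seat [(0.94, [248.7, 33.1, 327.5, 166.3])]
crumb_0 [(0.61, [285.5, 93.0, 299.3, 104.0]), (0.44, [276.3, 120.2, 281.2, 123.5])]
```

View pics/w3.png

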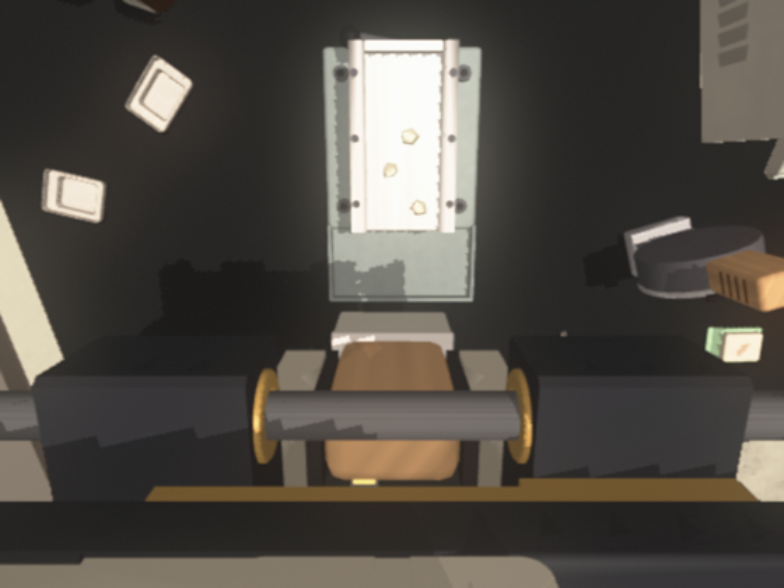

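The channel is straight ahead. Its rail fronts are at (350,232) and (458,232), its rail backs at (349,40) and (459,40), and the tray front corners at (330,300) and (473,300). Crumbs sit at (410,136), (390,170) and (418,208). The gauge is at the right, with its face lower left, and the scraper is held square.

Run:
```python
from h import *
import pickle; c=pickle.load(open('w1.pkl','rb'))
P={}
for n,u,v,z in [('rfl',350,232,.07),('rfr',458,232,.07),('rbl',349,40,.07),('rbr',459,40,.07),('tl',330,300,.003),('tr',473,300,.003),('sideL',365,230,.062),('sideR',441,230,.062),('foL',332,347,.217),('foR',452,347,.217)]:
    P[n]=ray(c,u/1.4,v/1.4,z)[:2]; print(n,P[n].round(4))
m=lambda a,b:(P[a]+P[b])/2
f,b,t=m('rfl','rfr'),m('rbl','rbr'),m('tl','tr')
print('front',f,'back',b,'len',np.linalg.norm(b-f)); d=b-t
print('yaw',np.degrees(np.arctan2(*(b-f)[::-1])),np.degrees(np.arctan2(*(b-t)[::-1])))
for l,p,q in(('rail',f,.058),('tray',t,.120)):
  for yaw in(-12.2,):
    e=np.array([np.cos(np.radians(yaw)),np.sin(np.radians(yaw))]); print(l,'seat',p+e*q)
# gauge
for n,u,v,z in [('gfootL',626,232,.016),('gfootR',688,219,.016)]: print(n,ray(c,u/1.4,v/1.4,z))
s=P['foL']; print('scr front centre in tool', (m('foL','foR')-np.array([.49905,.20179])))
```

```text
rfl [0.5266 0.2246]
rfr [0.5119 0.1564]
rbl [0.6374 0.199 ]
rbr [0.6236 0.1354]
tl [0.4692 0.2602]
tr [0.4453 0.1484]
sideL [0.5249 0.2155]
sideR [0.5143 0.1664]
foL [0.5013 0.2256]
foR [0.4915 0.18  ]
front [0.51923504 0.1904999 ] back [0.63049625 0.16722832] len 0.11366891736104152
yaw -11.81376864562055 -12.064646411121748
rail seat [0.57592517 0.17824306]
tray seat [0.57455351 0.17889541]
gfootL [0.47706398 0.02879041 0.016     ]
gfootR [ 0.47709323 -0.01710262  0.016     ]
scr front centre in tool [-0.00266019  0.00102483]
```

Call:
drive_tool([
  {"tx": 0.09,"ty": -0.025,"tz": 0,"turn": 0,"hand": 1},
  {"tx": 0.179,"ty": -0.05,"tz": -0.06,"turn": 0,"hand": 1},
  {"tx": 0.179,"ty": -0.05,"tz": -0.14,"turn": 0,"hand": 1},
  {"tx": 0.179,"ty": -0.05,"tz": -0.21,"turn": 0,"hand": 1},
  {"tx": 0.179,"ty": -0.05,"tz": -0.21,"turn": 0,"hand": 1},
  {"tx": 0.179,"ty": -0.05,"tz": -0.21,"turn": 0,"hand": 1},
  {"tx": 0.179,"ty": -0.05,"tz": -0.21,"turn": 0,"hand": 1},
])

```text
time_s: 5.2
tcp_pos: [0.6076, 0.1759, 0.1264]
eef_rot: [-179.9, -0.2, -12.0]
contact_force: [0.2, 0.0, 0.4]
gripper_width: 0.0338
gripper_force: 25.0
```

Run:
```python
from h import *
s=r.get_state(); print(s['time_s'],s['tcp_pos'],s['eef_rot'],s['contact_force'])
a=cap('wrist');b=cap('side')
im=np.zeros((560,800,3),np.uint8); im[:420,:560]=a['frame'][:,:,::-1][:, :]
im=np.hstack([cv2.resize(a['frame'][100:340,180:400,::-1],(400,436)),cv2.resize(b['frame'][140:250,200:300,::-1],(400,440))[:436]])
cv2.imwrite('pics/m4.png',im)
```

```text
5.2 [0.60756841 0.17590751 0.12637857] [-1.79916458e+02 -1.52730926e-01 -1.19793321e+01] [0.19913256 0.02903968 0.37379787]
```

View pics/m4.png

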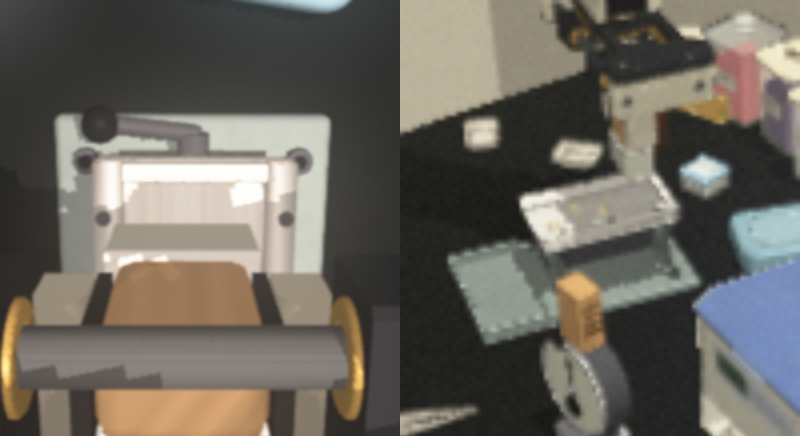

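The left crop shows the scraper foot (centre about x=182) slightly left of the channel centre (about 195). That is roughly 4 mm, and the measured y error agrees. The right crop shows the scraper over the rear part of the channel and the crumbs in the front half.

Call:
drive_tool([
  {"tx": -0.002,"ty": -0.0072,"tz": 0,"turn": 0,"hand": 1},
  {"tx": -0.002,"ty": -0.0072,"tz": 0,"turn": 0,"hand": 1},
  {"tx": -0.002,"ty": -0.0072,"tz": -0.01,"turn": 0,"hand": 1},
  {"tx": -0.002,"ty": -0.0072,"tz": -0.028,"turn": 0,"hand": 1},
  {"tx": -0.002,"ty": -0.0072,"tz": -0.028,"turn": 0,"hand": 1},
  {"tx": -0.002,"ty": -0.0072,"tz": -0.028,"turn": 0,"hand": 1},
])

```text
time_s: 5.9
tcp_pos: [0.6048, 0.17, 0.1063]
eef_rot: [179.9, 0.1, -12.1]
contact_force: [-0.4, -0.2, -0.7]
gripper_width: 0.0338
gripper_force: 25.0
```

Call:
drive_tool([
  {"tx": 0,"ty": 0.0015,"tz": -0.006,"turn": 0,"hand": 1},
  {"tx": 0,"ty": 0.0015,"tz": -0.01,"turn": 0,"hand": 1},
  {"tx": 0,"ty": 0.0015,"tz": -0.0125,"turn": 0,"hand": 1},
  {"tx": 0,"ty": 0.0015,"tz": -0.0125,"turn": 0,"hand": 1},
  {"tx": 0,"ty": 0.0015,"tz": -0.0125,"turn": 0,"hand": 1},
])

```text
time_s: 6.4
tcp_pos: [0.6052, 0.1711, 0.0997]
eef_rot: [180.0, -0.0, -12.1]
contact_force: [0.4, -0.9, -0.7]
gripper_width: 0.0339
gripper_force: 25.0
```

Call:
drive_tool([
  {"tx": 0,"ty": 0,"tz": -0.002,"turn": 0,"hand": 1},
  {"tx": -0.02,"ty": 0.0042,"tz": -0.002,"turn": 0,"hand": 1},
  {"tx": -0.04,"ty": 0.0085,"tz": -0.002,"turn": 0,"hand": 1},
  {"tx": -0.06,"ty": 0.0128,"tz": -0.002,"turn": 0,"hand": 1},
  {"tx": -0.08,"ty": 0.017,"tz": -0.002,"turn": 0,"hand": 1},
  {"tx": -0.1,"ty": 0.0213,"tz": -0.002,"turn": 0,"hand": 1},
  {"tx": -0.12,"ty": 0.0255,"tz": -0.002,"turn": 0,"hand": 1},
  {"tx": -0.14,"ty": 0.0298,"tz": -0.002,"turn": 0,"hand": 1},
  {"tx": -0.165,"ty": 0.035,"tz": -0.002,"turn": 0,"hand": 1},
  {"tx": -0.19,"ty": 0.0404,"tz": -0.002,"turn": 0,"hand": 1},
])

```text
time_s: 7.4
tcp_pos: [0.4899, 0.1955, 0.0984]
eef_rot: [180.0, 0.0, -12.1]
contact_force: [-0.8, 0.1, -0.4]
gripper_width: 0.0341
gripper_force: 25.0
```

Run:
```python
from h import *
s=r.get_state(); print(s['time_s'],s['tcp_pos'],s['eef_rot'],s['contact_force'])
b=cap('side'); print([(d['score'],d['extent']) for d in r.trace('crumb_0','side')])
a=cap('wrist'); print([(d['score'],d['extent']) for d in r.trace('crumb_0','wrist')])
cv2.imwrite('pics/m5.png',np.hstack([cv2.resize(a['frame'][0:280,150:430,::-1],(400,400)),cv2.resize(b['frame'][160:250,200:290,::-1],(400,400))]))
```

```text
7.4 [0.48988106 0.1954887  0.09841886] [ 1.79996227e+02  5.36018621e-03 -1.20834966e+01] [-0.75942203  0.06871596 -0.38369226]
[]
[(0.55, [274.0, 189.9, 292.7, 206.4]), (0.43, [291.6, 193.3, 309.9, 204.5])]
```

View pics/m5.png

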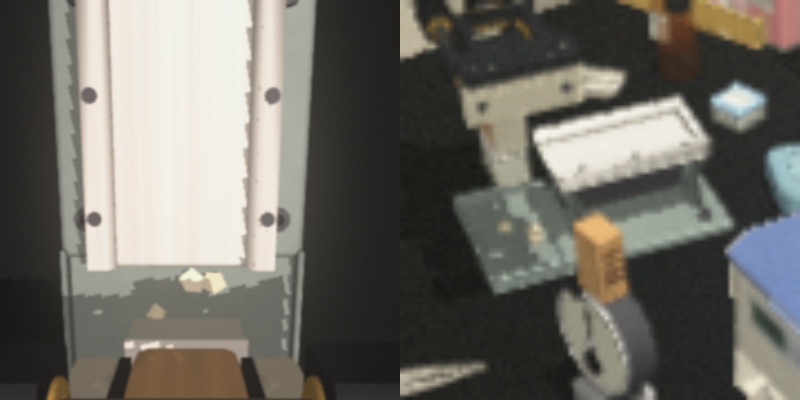

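The channel is clear and all three crumbs lie in the tray, at left-crop (192,280), (213,282) and (157,312). Next I'll set the scraper back where it came from.

Call:
drive_tool([
  {"tx": 0,"ty": 0.07,"tz": 0.02,"turn": 0,"hand": 1},
  {"tx": 0,"ty": 0.15,"tz": 0.02,"turn": 0,"hand": 1},
  {"tx": 0,"ty": 0.23,"tz": 0.02,"turn": 0,"hand": 1},
  {"tx": 0.005,"ty": 0.3,"tz": 0,"turn": 0,"hand": 1},
  {"tx": 0.005,"ty": 0.32,"tz": -0.05,"turn": 0,"hand": 1},
  {"tx": 0.005,"ty": 0.32,"tz": -0.09,"turn": 0,"hand": 1},
  {"tx": 0.005,"ty": 0.32,"tz": -0.1,"turn": 0,"hand": 1},
  {"tx": 0.005,"ty": 0.32,"tz": -0.104,"turn": 0,"hand": 1},
  {"tx": 0.005,"ty": 0.32,"tz": -0.104,"turn": 0,"hand": 1},
  {"tx": 0.005,"ty": 0.32,"tz": -0.104,"turn": 0,"hand": 1},
])

```text
time_s: 8.6
tcp_pos: [0.495, 0.3877, 0.0376]
eef_rot: [-179.9, -0.1, -12.1]
contact_force: [0.2, 0.1, -0.6]
gripper_width: 0.034
gripper_force: 25.0
```

Another 2 mm down, then release and retreat.

Call:
drive_tool([
  {"tx": 0,"ty": 0,"tz": -0.003,"turn": 0,"hand": 1},
  {"tx": 0,"ty": 0,"tz": -0.0035,"turn": 0,"hand": 1},
  {"tx": 0,"ty": 0,"tz": -0.0035,"turn": 0,"hand": 0},
  {"tx": 0,"ty": 0,"tz": -0.0035,"turn": 0,"hand": 0},
  {"tx": 0,"ty": 0,"tz": -0.0035,"turn": 0,"hand": 0},
  {"tx": 0,"ty": 0,"tz": -0.0035,"turn": 0,"hand": 0},
  {"tx": 0,"ty": 0,"tz": 0.07,"turn": 0,"hand": 0},
  {"tx": 0,"ty": 0,"tz": 0.15,"turn": 0,"hand": 0},
  {"tx": 0,"ty": 0,"tz": 0.23,"turn": 0,"hand": 0},
  {"tx": 0,"ty": 0,"tz": 0.32,"turn": 0,"hand": 0},
])

```text
time_s: 9.6
tcp_pos: [0.4938, 0.387, 0.2258]
eef_rot: [180.0, 0.0, -12.1]
contact_force: [1.1, -0.7, 0.2]
gripper_width: 0.0866
gripper_force: 0.0
```

Call:
drive_tool([
  {"tx": 0,"ty": -0.07,"tz": 0,"turn": -0.095,"hand": 0},
  {"tx": 0,"ty": -0.14,"tz": 0,"turn": -0.19,"hand": 0},
  {"tx": 0,"ty": -0.21,"tz": 0,"turn": -0.285,"hand": 0},
  {"tx": -0.02,"ty": -0.28,"tz": 0,"turn": -0.38,"hand": 0},
  {"tx": -0.04,"ty": -0.35,"tz": 0,"turn": -0.475,"hand": 0},
  {"tx": -0.06,"ty": -0.42,"tz": 0,"turn": -0.57,"hand": 0},
  {"tx": -0.08,"ty": -0.49,"tz": 0,"turn": -0.665,"hand": 0},
  {"tx": -0.1,"ty": -0.56,"tz": 0,"turn": -0.76,"hand": 0},
  {"tx": -0.12,"ty": -0.6,"tz": 0,"turn": -0.855,"hand": 0},
  {"tx": -0.135,"ty": -0.635,"tz": 0,"turn": -0.95,"hand": 0},
])

```text
time_s: 10.6
tcp_pos: [0.4122, 0.0048, 0.2243]
eef_rot: [-180.0, 0.0, -98.0]
contact_force: [0.7, -0.2, -0.2]
gripper_width: 0.0874
gripper_force: 0.0
```

Call:
drive_tool([
  {"tx": 0,"ty": 0,"tz": 0,"turn": -0.095,"hand": 0},
  {"tx": 0,"ty": 0,"tz": 0,"turn": -0.19,"hand": 0},
  {"tx": 0,"ty": 0,"tz": 0,"turn": -0.285,"hand": 0},
  {"tx": 0,"ty": 0,"tz": 0,"turn": -0.38,"hand": 0},
  {"tx": 0,"ty": 0,"tz": 0,"turn": -0.475,"hand": 0},
  {"tx": 0,"ty": 0,"tz": -0.02,"turn": -0.57,"hand": 0},
  {"tx": 0,"ty": 0,"tz": -0.04,"turn": -0.665,"hand": 0},
  {"tx": 0,"ty": 0,"tz": -0.07,"turn": -0.76,"hand": 0},
  {"tx": 0,"ty": 0,"tz": -0.09,"turn": -0.855,"hand": 0},
  {"tx": 0,"ty": 0,"tz": -0.09,"turn": -0.91,"hand": 0},
])

```text
time_s: 11.6
tcp_pos: [0.412, 0.006, 0.1685]
eef_rot: [-180.0, -0.1, -179.8]
contact_force: [-0.5, -0.6, 0.6]
gripper_width: 0.0874
gripper_force: 0.0
```

Run:
```python
from h import *
import pickle
s=r.get_state(); print(s['time_s'],s['tcp_pos'],s['eef_rot'],s['joints'])
c=cap('wrist'); pickle.dump(c,open('w6.pkl','wb'))
for l in ['gauge','marker','pointer']:
    print(l,[(round(d['score'],2),d['extent']) for d in r.trace(l,'wrist')])
cv2.imwrite('pics/w6.png',cv2.resize(c['frame'][160:340,160:420,::-1],(780,540),interpolation=cv2.INTER_CUBIC))
```

```text
11.6 [0.41200661 0.00595471 0.16853256] [-1.79953507e+02 -1.47535635e-01 -1.79821139e+02] [ 2.85389535e+01 -2.13573746e+00 -3.52563304e+01 -3.47666515e-02
 -5.70313250e+01 -1.18341075e+02]
gauge [(0.74, [219.0, 227.0, 322.4, 352.5])]
marker []
pointer [(0.69, [264.1, 242.2, 282.1, 271.3])]
```

View pics/w6.png

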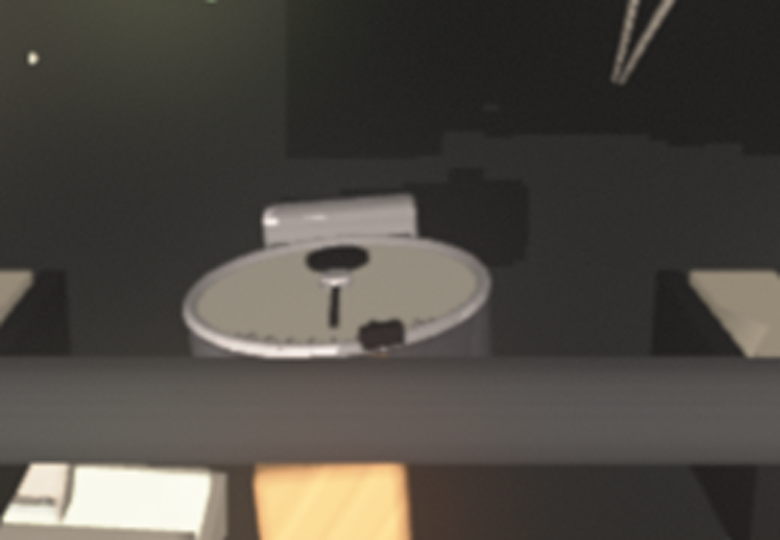

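The wrist view shows the dial from its face side. The rim spans crop x 183–490, the needle runs from (335,277) to (334,327), and the marker is at (382,333), on the gauge's +y side. I'll fit it numerically.

Run:
```python
from h import *
import pickle
from scipy.optimize import least_squares
c=pickle.load(open('w6.pkl','rb')); g=c['frame'].mean(2).astype(int)
print('cols 266..300 rows 254..281'); 
for v in range(254,281): print(v,' '.join('%3d'%x for x in g[v,266:300]))
C=lambda x,y:np.array([160+x/3,160+y/3])
t=np.linspace(0,2*np.pi,721)
def W(p,q): 
    a=p[2]; R=np.array([[np.cos(a),-np.sin(a),0],[np.sin(a),np.cos(a),0],[0,0,1]]); return R@np.array(q)+[p[0],p[1],0]
def P(p,q): return proj(c,W(p,q))+p[3:5]
def res(p):
    ci=np.array([P(p,(-.0105,.038*np.sin(x),.06+.038*np.cos(x))) for x in t[::6]])
    m=[ci[:,0].min(),ci[:,0].max(),ci[:,1].min(),ci[:,1].max()]
    o=[160+183/3,160+491/3,160+236/3,160+357/3]
    e=list(np.array(m)-o)
    for q,u in [((-.017,-.022,0),(264,207)),((-.017,.022,0),(415,194)),((-.013,0,.06),(335,278)),((-.013,0,.0885),(334,327))]: e+=list(P(p,q)-C(*u))
    return np.array(e+[p[3]/5,p[4]/5])
f=least_squares(res,[.458,.003,0.05,0,0]); p=f.x; print('pose',p[:2].round(4),np.degrees(p[2]),p[3:],f.fun.round(1))
for x0 in(-.0105,-.013,-.016):
  for a in(.17,.2,.23,.26,.29,.32,.36):
    print(x0,a,*[P(p,(x0,rr*np.sin(a),.06+rr*np.cos(a))).round(1) for rr in(.0285,.033,.038)])
```

```text
cols 266..300 rows 254..281
254 132 141 155 170 196 208 187 171 165 153 137 135 139 139 139 139 139 139 139 138 139 139 139 139 139 138 139 139 139 138 139 138 138 138
255 132 133 143 148 138 125 111 128 144 142 136 137 139 140 139 139 139 140 139 138 139 139 140 139 139 139 139 140 139 139 139 139 139 139
256 137 137 143 140 104  58  61 107 135 140 138 139 139 140 139 139 140 139 139 139 139 139 139 139 139 138 139 139 139 139 139 139 139 138
257 140 139 140 132  94  51  61 111 135 139 139 139 139 139 139 140 139 139 140 139 139 140 139 139 139 139 139 139 139 139 140 139 138 139
258 139 139 137 123  85  49  64 114 138 140 140 139 139 139 139 139 140 139 139 139 139 139 138 139 140 138 139 139 139 139 139 139 138 139
259 139 140 138 119  83  47  63 115 137 140 139 139 139 140 139 139 139 139 139 139 139 139 139 139 139 139 138 140 139 139 138 138 139 139
260 139 140 137 119  82  47  65 114 137 140 140 139 140 140 139 139 140 139 139 139 139 139 139 139 140 139 139 139 139 138 139 139 138 139
261 139 139 138 117  80  46  66 115 137 140 139 139 139 139 140 140 139 139 138 139 139 139 
[... 3281 characters left out ...]

-0.013 0.2 [279.4 267.5] [280.8 270. ] [282.3 272.8]
-0.013 0.23 [280.7 267.3] [282.2 269.7] [284.  272.5]
-0.013 0.26 [281.9 267.1] [283.6 269.4] [285.6 272.1]
-0.013 0.29 [283.1 266.8] [285.  269.1] [287.3 271.8]
-0.013 0.32 [284.3 266.5] [286.4 268.8] [288.9 271.4]
-0.013 0.36 [285.8 266.2] [288.3 268.4] [291.1 270.9]
-0.016 0.17 [277.7 263.6] [278.8 266. ] [280.1 268.8]
-0.016 0.2 [279.  263.4] [280.3 265.8] [281.8 268.5]
-0.016 0.23 [280.2 263.2] [281.7 265.5] [283.5 268.2]
-0.016 0.26 [281.4 262.9] [283.2 265.2] [285.2 267.9]
-0.016 0.29 [282.6 262.7] [284.6 265. ] [286.8 267.6]
-0.016 0.32 [283.8 262.4] [286.  264.7] [288.5 267.2]
-0.016 0.36 [285.4 262.1] [287.8 264.2] [290.6 266.7]
```

Call:
drive_tool([
  {"tx": 0,"ty": -0.005,"tz": -0.05,"turn": 0.05,"hand": 0},
  {"tx": 0,"ty": -0.005,"tz": -0.1,"turn": 0.06,"hand": 0},
  {"tx": 0,"ty": -0.005,"tz": -0.119,"turn": 0.06,"hand": 0},
  {"tx": 0,"ty": -0.005,"tz": -0.119,"turn": 0.06,"hand": 0},
  {"tx": 0,"ty": -0.005,"tz": -0.119,"turn": 0.06,"hand": 0},
])

```text
time_s: 12.3
tcp_pos: [0.4137, 0.0035, 0.0993]
eef_rot: [-180.0, 0.0, -174.0]
contact_force: [-0.9, 0.1, 0.6]
gripper_width: 0.0875
gripper_force: 0.0
```

Run:
```python
from h import *
import pickle
s=r.get_state(); print(s['time_s'],s['tcp_pos'],s['eef_rot'])
c=cap('wrist'); pickle.dump(c,open('w7.pkl','wb'))
for l in ['gauge','marker','pointer']:
    print(l,[(round(d['score'],2),d['extent']) for d in r.trace(l,'wrist')])
cv2.imwrite('pics/w7.png',cv2.resize(c['frame'][260:370,200:360,::-1],(800,550),interpolation=cv2.INTER_CUBIC))
```

```text
12.3 [0.41365249 0.00349519 0.09927354] [-1.79996825e+02  3.17360163e-02 -1.73990721e+02]
gauge [(0.98, [200.7, 251.2, 331.2, 362.4])]
marker [(0.6, [276.8, 319.3, 294.7, 333.8])]
pointer [(0.43, [257.2, 273.7, 279.7, 321.0])]
```

View pics/w7.png

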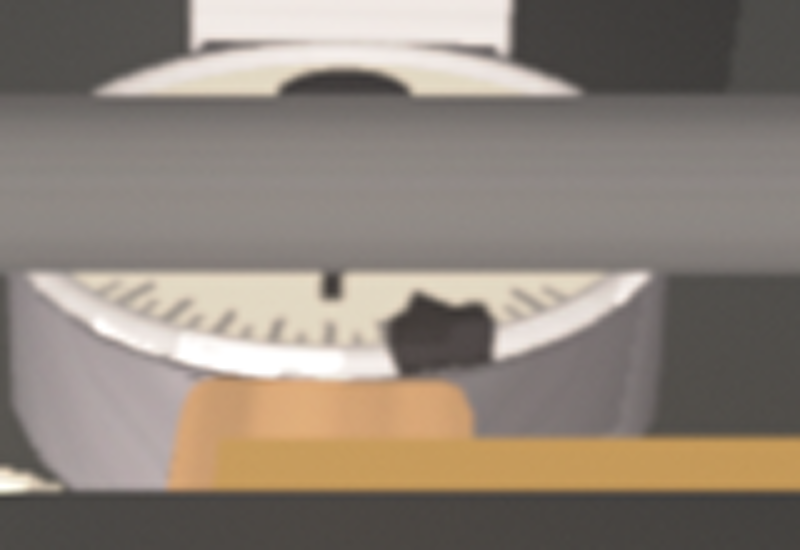

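The enlarged crop shows the marker's inner tip at (417,292) and the needle tip at (332,298). That is 17 raw pixels of offset at about 2 px/mm, so the marker sits at roughly 0.305 rad. Next, raise, turn to pinch along the gauge's x, and grasp the grip block.

Call:
drive_tool([
  {"tx": 0,"ty": 0,"tz": 0.08,"turn": 0,"hand": 0},
  {"tx": 0,"ty": 0,"tz": 0.16,"turn": 0.09,"hand": 0},
  {"tx": 0.03,"ty": 0,"tz": 0.17,"turn": 0.185,"hand": 0},
  {"tx": 0.06,"ty": 0,"tz": 0.17,"turn": 0.28,"hand": 0},
  {"tx": 0.075,"ty": -0.002,"tz": 0.17,"turn": 0.375,"hand": 0},
  {"tx": 0.075,"ty": -0.002,"tz": 0.17,"turn": 0.47,"hand": 0},
  {"tx": 0.075,"ty": -0.002,"tz": 0.17,"turn": 0.565,"hand": 0},
  {"tx": 0.075,"ty": -0.002,"tz": 0.17,"turn": 0.66,"hand": 0},
  {"tx": 0.075,"ty": -0.002,"tz": 0.17,"turn": 0.755,"hand": 0},
  {"tx": 0.075,"ty": -0.002,"tz": 0.17,"turn": 0.85,"hand": 0},
])

```text
time_s: 13.5
tcp_pos: [0.4583, 0.0022, 0.2013]
eef_rot: [-179.9, 0.0, -97.2]
contact_force: [-0.4, 0.4, -0.1]
gripper_width: 0.0872
gripper_force: 0.0
```

Call:
drive_tool([
  {"tx": 0,"ty": 0,"tz": 0,"turn": 0.095,"hand": 0},
  {"tx": 0,"ty": 0,"tz": 0,"turn": 0.15,"hand": 0},
  {"tx": 0,"ty": 0,"tz": 0,"turn": 0.15,"hand": 0},
  {"tx": 0,"ty": 0,"tz": 0,"turn": 0.15,"hand": 0},
])

```text
time_s: 13.9
tcp_pos: [0.4583, 0.0022, 0.2011]
eef_rot: [-180.0, 0.0, -84.2]
contact_force: [-0.6, 0.3, 0.2]
gripper_width: 0.0877
gripper_force: 0.0
```

Run:
```python
from h import *
s=r.get_state(); print(s['time_s'],s['tcp_pos'],s['eef_rot'],s['joints'].round(0))
c=cap('wrist')
for d in r.trace('gauge','wrist')[:1]:
    print(d['score'],d['extent'])
    g=c['frame'].astype(int); m=d['pixels']&(g[:,:,0]-g[:,:,2]>60)
    q=np.argwhere(m)[:,::-1].astype(np.float32); b=cv2.minAreaRect(q); print('wood',b,q.min(0),q.max(0))
    bp=cv2.boxPoints(b); print([ray(c,u,v,.145)[:2].round(4) for u,v in bp])
```

```text
13.9 [0.45827726 0.00220543 0.20109916] [-1.79954701e+02  1.55489207e-02 -8.42261635e+01] [ 25.   1. -28.   0. -61. -19.]
0.66 [261.9, 152.2, 299.1, 254.7]
wood ((278.5, 220.0), (58.0, 33.0), 90.0) [262. 191.] [295. 249.]
[array([ 0.4707, -0.0209]), array([ 0.4518, -0.0228]), array([0.4478, 0.0126]), array([0.4676, 0.0146])]
```

Call:
drive_tool([
  {"tx": -0.001,"ty": -0.004,"tz": -0.06,"turn": 0,"hand": 0},
  {"tx": -0.001,"ty": -0.004,"tz": -0.12,"turn": 0,"hand": 0},
  {"tx": -0.001,"ty": -0.004,"tz": -0.157,"turn": 0,"hand": 0},
  {"tx": -0.001,"ty": -0.004,"tz": -0.157,"turn": 0,"hand": 0},
  {"tx": -0.001,"ty": -0.004,"tz": -0.157,"turn": 0,"hand": 1},
  {"tx": -0.001,"ty": -0.004,"tz": -0.157,"turn": 0,"hand": 1},
  {"tx": -0.001,"ty": -0.004,"tz": -0.157,"turn": 0,"hand": 1},
  {"tx": -0.001,"ty": -0.004,"tz": -0.157,"turn": 0,"hand": 1},
  {"tx": -0.001,"ty": -0.004,"tz": -0.157,"turn": 0,"hand": 1},
  {"tx": -0.001,"ty": -0.004,"tz": -0.157,"turn": 0,"hand": 1},
], grip_force=20)

```text
time_s: 15.0
tcp_pos: [0.4577, -0.0002, 0.1068]
eef_rot: [-180.0, 0.0, -84.1]
contact_force: [-0.1, -1.2, -0.8]
gripper_width: 0.0452
gripper_force: 0.0
```

Call:
drive_tool([
  {"tx": 0,"ty": 0,"tz": 0,"turn": 0,"hand": 1},
  {"tx": 0,"ty": 0,"tz": 0,"turn": 0,"hand": 1},
  {"tx": 0,"ty": 0,"tz": 0,"turn": 0,"hand": 1},
  {"tx": 0,"ty": 0,"tz": 0.05,"turn": 0,"hand": 1},
  {"tx": 0,"ty": 0,"tz": 0.11,"turn": 0,"hand": 1},
  {"tx": 0,"ty": 0.05,"tz": 0.165,"turn": -0.06,"hand": 1},
  {"tx": 0.04,"ty": 0.1,"tz": 0.165,"turn": -0.12,"hand": 1},
  {"tx": 0.08,"ty": 0.16,"tz": 0.165,"turn": -0.2,"hand": 1},
  {"tx": 0.12,"ty": 0.22,"tz": 0.165,"turn": -0.2,"hand": 1},
  {"tx": 0.16,"ty": 0.27,"tz": 0.165,"turn": -0.2,"hand": 1},
])

```text
time_s: 16.0
tcp_pos: [0.5538, 0.1634, 0.2047]
eef_rot: [179.9, -0.0, -102.1]
contact_force: [0.8, -0.2, -3.1]
gripper_width: 0.0199
gripper_force: 20.0
```

Call:
drive_tool([
  {"tx": 0.037,"ty": 0.026,"tz": 0,"turn": 0,"hand": 1},
  {"tx": 0.037,"ty": 0.026,"tz": 0,"turn": 0,"hand": 1},
  {"tx": 0.037,"ty": 0.026,"tz": 0,"turn": 0,"hand": 1},
  {"tx": 0.037,"ty": 0.026,"tz": 0,"turn": 0,"hand": 1},
])

```text
time_s: 16.4
tcp_pos: [0.5748, 0.1767, 0.2048]
eef_rot: [179.9, -0.1, -102.1]
contact_force: [0.3, 0.2, -3.9]
gripper_width: 0.02
gripper_force: 20.0
```

Run:
```python
from h import *
s=r.get_state(); print(s['time_s'],s['tcp_pos'],s['eef_rot'],s['gripper_width'],s['gripper_force'],s['contact_force'])
a=cap('wrist'); b=cap('side')
for l in('gauge','seat','stand'): print(l,[(round(d['score'],2),d['extent']) for d in r.trace(l,'side')],[(round(d['score'],2),d['extent']) for d in r.trace(l,'wrist')])
cv2.imwrite('pics/m8.png',np.hstack([cv2.resize(a['frame'][60:360,140:440,::-1],(400,400)),cv2.resize(b['frame'][130:230,200:300,::-1],(400,400),interpolation=cv2.INTER_CUBIC)]))
import pickle; pickle.dump((a,b),open('m8.pkl','wb'))
```

```text
16.4 [0.57484508 0.17666821 0.20480313] [ 1.79920465e+02 -5.54186027e-02 -1.02100024e+02] 0.020018499685453713 19.998715817928314 [ 0.30996451  0.19740788 -3.89475446]
gauge [(0.95, [367.5, 274.5, 395.6, 329.1]), (0.72, [361.0, 187.1, 379.0, 230.9]), (0.59, [239.0, 142.8, 256.4, 188.2])] [(0.88, [253.7, 171.9, 308.3, 350.2]), (0.34, [207.0, 164.3, 350.9, 245.2])]
seat [] [(0.93, [205.9, 164.5, 352.1, 246.5])]
stand [(0.94, [212.0, 181.4, 274.9, 228.5])] [(0.81, [199.8, 130.7, 407.8, 242.3])]
```

View pics/m8.png

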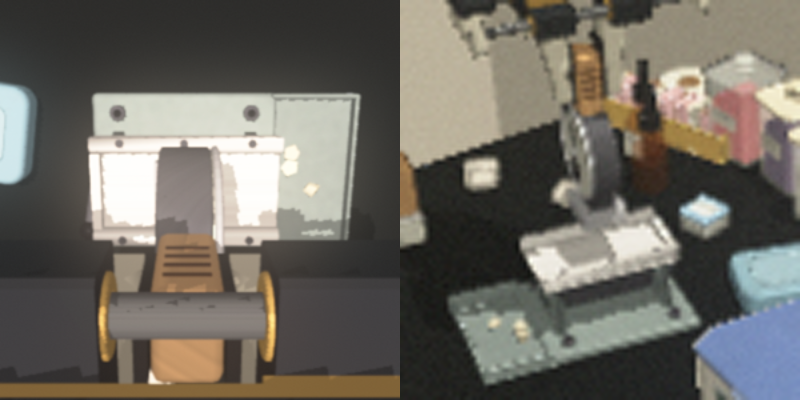

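The left crop shows the gauge centred over the channel and the crumbs in the tray. The right crop shows it upright above the head. I'll lower it in steps and watch the force.

Call:
drive_tool([
  {"tx": 0.001,"ty": 0.001,"tz": -0.02,"turn": 0,"hand": 1},
  {"tx": 0.001,"ty": 0.001,"tz": -0.035,"turn": 0,"hand": 1},
  {"tx": 0.001,"ty": 0.001,"tz": -0.043,"turn": 0,"hand": 1},
  {"tx": 0.001,"ty": 0.001,"tz": -0.05,"turn": 0,"hand": 1},
  {"tx": 0.001,"ty": 0.001,"tz": -0.05,"turn": 0,"hand": 1},
  {"tx": 0.001,"ty": 0.001,"tz": -0.05,"turn": 0,"hand": 1},
], grip_force=12)

```text
time_s: 17.4
tcp_pos: [0.5765, 0.178, 0.1755]
eef_rot: [-180.0, -0.0, -102.1]
contact_force: [-0.4, 0.4, -3.5]
gripper_width: 0.0203
gripper_force: 12.0
```

Call:
drive_tool([
  {"tx": 0,"ty": 0,"tz": -0.003,"turn": 0,"hand": 1},
  {"tx": 0,"ty": 0,"tz": -0.006,"turn": 0,"hand": 1},
  {"tx": 0,"ty": 0,"tz": -0.006,"turn": 0,"hand": 1},
  {"tx": 0,"ty": 0,"tz": -0.006,"turn": 0,"hand": 1},
])

```text
time_s: 17.8
tcp_pos: [0.5764, 0.178, 0.1719]
eef_rot: [-180.0, 0.0, -102.1]
contact_force: [-1.0, -0.1, -3.8]
gripper_width: 0.0198
gripper_force: 12.0
```

Call:
drive_tool([
  {"tx": 0,"ty": 0,"tz": -0.002,"turn": 0,"hand": 1},
  {"tx": 0,"ty": 0,"tz": -0.004,"turn": 0,"hand": 1},
  {"tx": 0,"ty": 0,"tz": -0.004,"turn": 0,"hand": 1},
  {"tx": 0,"ty": 0,"tz": -0.004,"turn": 0,"hand": 1},
])

```text
time_s: 18.2
tcp_pos: [0.5765, 0.1781, 0.1695]
eef_rot: [-180.0, 0.0, -102.1]
contact_force: [0.7, 0.8, -4.0]
gripper_width: 0.02
gripper_force: 12.0
```

Call:
drive_tool([
  {"tx": 0,"ty": 0,"tz": -0.002,"turn": 0,"hand": 1},
  {"tx": 0,"ty": 0,"tz": -0.002,"turn": 0,"hand": 1},
  {"tx": 0,"ty": 0,"tz": -0.002,"turn": 0,"hand": 1},
])

```text
time_s: 18.5
tcp_pos: [0.5767, 0.1782, 0.1688]
eef_rot: [-180.0, 0.0, -102.1]
contact_force: [0.5, 1.1, 1.0]
gripper_width: 0.0198
gripper_force: 12.0
```

Call:
drive_tool([
  {"tx": 0,"ty": 0,"tz": -0.002,"turn": 0,"hand": 1},
  {"tx": 0,"ty": 0,"tz": -0.002,"turn": 0,"hand": 1},
  {"tx": 0,"ty": 0,"tz": -0.002,"turn": 0,"hand": 1},
])

```text
time_s: 18.8
tcp_pos: [0.5769, 0.1781, 0.1687]
eef_rot: [-179.9, 0.0, -102.0]
contact_force: [-3.4, 1.5, 8.5]
gripper_width: 0.0199
gripper_force: 12.0
```

Contact came at z=0.1688, which is the expected floor height, so the foot is seated and level. I'll lighten the grip so the block can pivot between the pads, then follow the arc about the tilt axis.

Call:
drive_tool([
  {"tx": 0,"ty": 0,"tz": 0,"turn": 0,"hand": 1},
  {"tx": 0,"ty": 0,"tz": 0,"turn": 0,"hand": 1},
  {"tx": -0.0024,"ty": -0.0114,"tz": -0.0003,"turn": 0,"hand": 1},
  {"tx": -0.0037,"ty": -0.017,"tz": -0.0007,"turn": 0,"hand": 1},
  {"tx": -0.0049,"ty": -0.0227,"tz": -0.0012,"turn": 0,"hand": 1},
  {"tx": -0.0061,"ty": -0.0284,"tz": -0.0018,"turn": 0,"hand": 1},
  {"tx": -0.0073,"ty": -0.034,"tz": -0.0026,"turn": 0,"hand": 1},
  {"tx": -0.0073,"ty": -0.034,"tz": -0.0026,"turn": 0,"hand": 1},
  {"tx": -0.0073,"ty": -0.034,"tz": -0.0026,"turn": 0,"hand": 1},
], grip_force=6)

```text
time_s: 19.7
tcp_pos: [0.5722, 0.1572, 0.1655]
eef_rot: [-180.0, -0.0, -102.1]
contact_force: [0.8, -1.6, 4.2]
gripper_width: 0.0204
gripper_force: 6.0
```

```bash
cat > tilt.py <<'E'
from h import *
from scipy.spatial.transform import Rotation as R
def run():
    s=r.get_state(); print(s['time_s'],s['tcp_pos'].round(4),s['contact_force'].round(1),s['moment'].round(2))
    b=cap('side'); t=[d for d in r.trace('gauge','side') if d['extent'][0]<300][:1]
    for d in t:
        q=np.argwhere(d['pixels'])[:,::-1].astype(float); rows=np.arange(int(d['extent'][1]),int(d['extent'][3])+1)
        x=q-q.mean(0); w,V=np.linalg.eigh(x.T@x); a=V[:,1]*np.sign(V[1,1]); print(d['score'],d['extent'],'axis deg from vertical',np.degrees(np.arctan2(a[0],a[1])))
    # predicted image axis for lean th: bottom to top of gauge
    y=np.radians(-12.1); 
    for th in(0,.1,.15,.2,.25,.3,.35):
        M=R.from_euler('z',-12.1,degrees=True).as_matrix()@R.from_euler('x',th).as_matrix()
        o=np.array([.576,.178,.048]); P=[proj(b,o+M@np.array([0,0,z])) for z in(.014,.159)]
        v=P[0]-P[1]; print(th,np.degrees(np.arctan2(v[0],v[1])).round(2),P[0].round(1),P[1].round(1))
    sm=cv2.GaussianBlur(b['frame'],(0,0),.5); return b
E
python3 -c "
from tilt import *
import pickle
b=run(); pickle.dump(b,open('t1.pkl','wb'))
print([(round(d['score'],2),d['extent']) for l in ('seat','marker','pointer') for d in r.trace(l,'side')])"
```

```text
19.7 [0.5722 0.1572 0.1655] [ 0.8 -1.6  4.2] [-0.54 -0.31  0.01]
0.87 [245.0, 156.8, 257.0, 198.8] axis deg from vertical 1.270745008253224
0 4.87 [249.8 191.7] [246.4 152.1]
0.1 2.79 [249.9 192. ] [248.1 154.6]
0.15 1.63 [250.  192.1] [248.9 156.1]
0.2 0.36 [250.  192.2] [249.8 157.6]
0.25 -1.03 [250.1 192.4] [250.7 159.3]
0.3 -2.58 [250.2 192.5] [251.6 161.1]
0.35 -4.31 [250.3 192.7] [252.5 163. ]
[(0.78, [229.5, 181.7, 272.2, 203.4]), (0.3, [214.4, 179.8, 270.3, 228.7])]
```

Call:
drive_tool([
  {"tx": -0.0012,"ty": -0.0055,"tz": -0.001,"turn": 0,"hand": 1},
  {"tx": -0.0024,"ty": -0.011,"tz": -0.0022,"turn": 0,"hand": 1},
  {"tx": -0.0036,"ty": -0.0165,"tz": -0.0034,"turn": 0,"hand": 1},
  {"tx": -0.0047,"ty": -0.022,"tz": -0.0047,"turn": 0,"hand": 1},
  {"tx": -0.0059,"ty": -0.0275,"tz": -0.0061,"turn": 0,"hand": 1},
  {"tx": -0.0071,"ty": -0.0329,"tz": -0.0076,"turn": 0,"hand": 1},
  {"tx": -0.0071,"ty": -0.0329,"tz": -0.0076,"turn": 0,"hand": 1},
  {"tx": -0.0071,"ty": -0.0329,"tz": -0.0076,"turn": 0,"hand": 1},
  {"tx": -0.0071,"ty": -0.0329,"tz": -0.0076,"turn": 0,"hand": 1},
  {"tx": -0.0071,"ty": -0.0329,"tz": -0.0076,"turn": 0,"hand": 1},
])

```text
time_s: 20.95
tcp_pos: [0.5674, 0.1377, 0.1607]
eef_rot: [180.0, -0.0, -102.1]
contact_force: [0.3, -0.1, -1.9]
gripper_width: 0.0199
gripper_force: 6.0
```

Run:
```python
from tilt import *
import pickle
b=run(); pickle.dump(b,open('t2.pkl','wb'))
print([(l,round(d['score'],2),d['extent']) for l in ('seat','marker','pointer') for d in r.trace(l,'side')])
# predicted pixels of needle tip and marker tip vs lean
for th in(.25,.305,.35):
    M=R.from_euler('z',-12.1,degrees=True).as_matrix()@R.from_euler('x',th).as_matrix(); o=np.array([.576,.178,.048])
    f=lambda a,rr:proj(b,o+M@np.array([-.013,rr*np.sin(a),.074+rr*np.cos(a)])).round(1)
    print(th,'hub',f(0,0),'needle',f(th,.0285),'mark',f(.305,.0285),f(.305,.036))
g=b['frame'].mean(2).astype(int)
for v in range(164,190): print(v,' '.join('%3d'%x for x in g[v,238:264]))
```

```text
20.95 [0.5674 0.1377 0.1607] [ 0.3 -0.1 -1.9] [ 0.03 -0.66 -0.  ]
0.74 [246.1, 161.9, 255.8, 200.8] axis deg from vertical -3.0073605071566725
0 4.87 [249.8 191.7] [246.4 152.1]
0.1 2.79 [249.9 192. ] [248.1 154.6]
0.15 1.63 [250.  192.1] [248.9 156.1]
0.2 0.36 [250.  192.2] [249.8 157.6]
0.25 -1.03 [250.1 192.4] [250.7 159.3]
0.3 -2.58 [250.2 192.5] [251.6 161.1]
0.35 -4.31 [250.3 192.7] [252.5 163. ]
[('seat', 0.6, [230.6, 180.1, 267.6, 203.2]), ('pointer', 0.25, [241.2, 282.1, 260.2, 295.9])]
0.25 hub [246.4 180.3] needle [245.7 172.5] mark [245.5 172.3] [245.3 170.1]
0.305 hub [246.8 181.3] needle [246.1 173.4] mark [246.1 173.4] [245.9 171.3]
0.35 hub [247.2 182. ] needle [246.5 174.2] mark [246.6 174.4] [246.5 172.4]
164  33  39  39  63 117 149 154 155 171 160  79 137 159 135 123 118 122 103  83 135 153 154 158 101  68  71
165  37  36  35  58 104 145 156 153 168 172  89  87 118 123 116 107 106  87  65 127 152 155 127  74  61  62
166  37  34  37  38  95 140 156 156 169 140  64  82 101 107 101  98 100  83  59 124 149 154 134  78  59  55
167  38  35  36  36  80 119 149 153 171  97
[... 1740 characters left out ...]
 123  76  84  80  77  78  92 139 164 165 162 161 168
184  36  36  32  36  48  52  79 133  70  61 116 122 170 105  73  72  76  74  77  79 146 156 148 147 140 162
185  48  51  80  95 108 111 145 155  77  53 112 124 139 100  76  71  72  76  73  71 130 144 150 162 152 150
186 109 116 157 172 171 165 147 140  76  31 104 121 127 107  75  67  69  63  69  69 122 156 159 162 161 147
187 173 173 174 180 174 147 131 125  87  41  84 118 118 113  76  66  66  57  59  63 120 157 163 165 164 155
188 177 171 169 170 162 132 127 127 105  59  92 117 112 124  79  57  61  57  56  61 130 160 167 166 166 165
189 167 160 153 141 143 121 123 128 130 110 121 126 117 110  74  58  53  56  58  57 147 168 168 169 168 168
```

Call:
drive_tool([
  {"tx": 0.0001,"ty": 0.0003,"tz": -0.0009,"turn": 0,"hand": 1},
  {"tx": 0.0001,"ty": 0.0005,"tz": -0.0016,"turn": 0,"hand": 1},
  {"tx": 0.0001,"ty": 0.0005,"tz": -0.0016,"turn": 0,"hand": 1},
  {"tx": 0.0001,"ty": 0.0005,"tz": -0.0016,"turn": 0,"hand": 1},
  {"tx": 0.0001,"ty": 0.0005,"tz": -0.0016,"turn": 0,"hand": 1},
])

```text
time_s: 21.7
tcp_pos: [0.5677, 0.1379, 0.1605]
eef_rot: [-180.0, -0.0, -102.1]
contact_force: [-1.3, -3.2, 5.8]
gripper_width: 0.0199
gripper_force: 6.0
```

Run:
```python
from h import *
import pickle
from scipy.optimize import brentq
c=pickle.load(open('w7.pkl','rb')); g=c['frame'].mean(2).astype(int)
for v in range(313,337): print(v,' '.join('%3d'%x for x in g[v,262:302]))
for gx in(.455,.458,.461):
 for x0 in(-.012,-.014):
  a=np.radians(6)
  def P(al,y0,rr=.0285):
    q=np.array([x0,rr*np.sin(al),.06+rr*np.cos(al)]); return proj(c,[gx+np.cos(a)*q[0]-np.sin(a)*q[1],y0+np.sin(a)*q[0]+np.cos(a)*q[1],q[2]])
  y0=brentq(lambda y:P(0,y)[0]-266.4,-.03,.03)
  print(gx,x0,round(y0,4),P(0,y0).round(1),[(al,*P(al,y0).round(2)) for al in(.28,.3,.32)])
s=r.get_state(); print(s['tcp_pos'],s['contact_force'],s['moment'])
```

```text
313 131 129 122 117 118 118 119 126 130 131 130 130 130 129 130 130 130 130 130 130 130 129 130 129 129 129 129 129 129 129 129 129 129 128 128 129 129 128 129 128
314 166 159 131 105  98 103 125 152 163 166 165 165 165 165 165 164 164 165 165 165 165 165 165 165 164 164 165 164 164 164 164 164 164 163 165 165 164 164 163 164
315 206 192 141  87  70  90 144 189 204 206 206 206 206 206 206 206 206 206 206 206 206 206 206 206 206 206 206 205 206 206 206 206 206 205 205 205 205 205 205 205
316 211 189 133  77  61  86 149 197 212 214 213 214 213 214 213 213 213 213 213 213 213 213 212 213 213 213 213 213 213 212 213 213 213 213 213 213 212 212 212 211
317 210 186 130  76  61  87 150 197 211 213 212 213 212 212 212 212 212 212 212 211 203 196 200 208 212 212 213 213 212 212 212 212 213 212 212 212 212 212 212 208
318 210 186 133  83  70  92 150 196 211 212 212 212 212 212 212 212 212 212 212 202 169 139 151 179 196 207 211 212 212 212 212 212 212 212 212 212 212 212 211 204
319 210 193 152 119 113 125 165 201 211 212 212 212 212 213 212 212 212 213 209 180 127  84  88 112 139 171 190 200 
[... 3307 characters left out ...]
64(319.7)), (0.32, np.float64(284.27), np.float64(319.51))]
0.458 -0.014 0.0019 [266.4 317.5] [(0.28, np.float64(282.16), np.float64(316.31)), (0.3, np.float64(283.24), np.float64(316.14)), (0.32, np.float64(284.32), np.float64(315.96))]
0.461 -0.012 0.0022 [266.4 326.4] [(0.28, np.float64(282.05), np.float64(325.2)), (0.3, np.float64(283.13), np.float64(325.02)), (0.32, np.float64(284.2), np.float64(324.83))]
0.461 -0.014 0.0022 [266.4 322.9] [(0.28, np.float64(282.1), np.float64(321.67)), (0.3, np.float64(283.18), np.float64(321.5)), (0.32, np.float64(284.25), np.float64(321.31))]
[0.56774263 0.13786018 0.16050433] [-1.31613249 -3.20387985  5.78942734] [-0.61533807  0.47911509  0.01982465]
```

Call:
drive_tool([
  {"tx": -0.0003,"ty": -0.0013,"tz": -0.0003,"turn": 0,"hand": 1},
  {"tx": -0.0003,"ty": -0.0013,"tz": -0.0003,"turn": 0,"hand": 1},
  {"tx": -0.0003,"ty": -0.0013,"tz": -0.0003,"turn": 0,"hand": 1},
  {"tx": -0.0003,"ty": -0.0013,"tz": -0.0003,"turn": 0,"hand": 1},
  {"tx": -0.0003,"ty": -0.0013,"tz": -0.0003,"turn": 0,"hand": 1},
  {"tx": -0.0003,"ty": -0.0013,"tz": -0.0003,"turn": 0,"hand": 1},
  {"tx": -0.0003,"ty": -0.0013,"tz": -0.0003,"turn": 0,"hand": 1},
  {"tx": -0.0003,"ty": -0.0013,"tz": -0.0003,"turn": 0,"hand": 1},
  {"tx": -0.0003,"ty": -0.0013,"tz": -0.0003,"turn": 0,"hand": 1},
  {"tx": -0.0003,"ty": -0.0013,"tz": -0.0003,"turn": 0,"hand": 1},
], grip_force=8)

```text
time_s: 22.7
tcp_pos: [0.5677, 0.1373, 0.1603]
eef_rot: [-180.0, 0.0, -102.1]
contact_force: [-1.7, -1.6, 5.5]
gripper_width: 0.02
gripper_force: 8.0
```

Run:
```python
from tilt import *
P=[]
for i in range(6): s=r.get_state(); P.append(s['tcp_pos']); r.capture('side')
p=np.mean(P,0); L=np.hypot(.5768-p[0],.1781-p[1]); print(p,'theta',np.arctan2(L,p[2]+.019-.048),'R',np.hypot(L,p[2]-.029),s['contact_force'])
for i in range(3): run()
```

```text
[0.56764919 0.13732692 0.16033088] theta 0.3080544523428963 R 0.13781865120685774 [-1.26386453 -1.01845274  5.25115125]
23.0 [0.5677 0.1373 0.1603] [-1.3 -1.1  6. ] [-0.24  0.53 -0.  ]
0.88 [243.7, 163.7, 257.9, 199.3] axis deg from vertical -2.908739833673248
0 4.87 [249.8 191.7] [246.4 152.1]
0.1 2.79 [249.9 192. ] [248.1 154.6]
0.15 1.63 [250.  192.1] [248.9 156.1]
0.2 0.36 [250.  192.2] [249.8 157.6]
0.25 -1.03 [250.1 192.4] [250.7 159.3]
0.3 -2.58 [250.2 192.5] [251.6 161.1]
0.35 -4.31 [250.3 192.7] [252.5 163. ]
23.1 [0.5676 0.1373 0.1604] [-2.3 -1.4  4.2] [-0.22  0.49  0.02]
0.65 [241.1, 162.8, 258.1, 202.1] axis deg from vertical -2.8172778516834
0 4.87 [249.8 191.7] [246.4 152.1]
0.1 2.79 [249.9 192. ] [248.1 154.6]
0.15 1.63 [250.  192.1] [248.9 156.1]
0.2 0.36 [250.  192.2] [249.8 157.6]
0.25 -1.03 [250.1 192.4] [250.7 159.3]
0.3 -2.58 [250.2 192.5] [251.6 161.1]
0.35 -4.31 [250.3 192.7] [252.5 163. ]
23.2 [0.5677 0.1373 0.1604] [-1.8 -1.2  5. ] [-0.21  0.48 -0.04]
0.61 [245.6, 162.2, 256.5, 201.9] axis deg from vertical -1.4665526025414217
0 4.87 [249.8 191.7] [246.4 152.1]
0.1 2.79 [249.9 192. ] [248.1 154.6]
0.15 1.63 [250.  192.1] [248.9 156.1]
0.2 0.36 [250.  192.2] [249.8 157.6]
0.25 -1.03 [250.1 192.4] [250.7 159.3]
0.3 -2.58 [250.2 192.5] [251.6 161.1]
0.35 -4.31 [250.3 192.7] [252.5 163. ]
```

The lean is about 0.308 rad against a marker at about 0.31. The gauge is seated with roughly 5 N of push and holding steady, so I'm handing in.

```bash
python3 -c "
from plant import r
print(r.close_job())"
```

```text
the job is handed in; nothing more can be done
None
```

I swept the three crumbs into the tray, put the scraper back on the bench, and handed in with the gauge held seated at about 0.308 rad against a marker measured at about 0.31; a finger hid the marker at the end, so that match comes from arm positions and earlier pictures, not from seeing the needle on it.

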